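Dock a sensor cassette contacts down

TASK

Take the sensor cassette (the taller piece, with the row of metal contacts) out of the two-slot rack, turn it so that its contact face will lie down on the docking cradle's floor pins, and hook its tongue under the cradle's fixed lip while the other end is still raised. Then tilt that end down and press until the cradle's spring clip snaps over it, and last throw the lever beside the cradle all the way over to its other side. Leave the cradle closed like that, and leave the blank in the rack and the other things on the bench alone.

Things in the scene. Friction and masses are not known exactly. Their poses are not given: they have to be found in the camera images.
- cassette: White sensor cassette, 82 mm long, 60 g, upright in either rack slot. Origin: centre of the tongue's end. Own z along its length (up in the rack), y across, x through its thickness. Body 44 wide (y), 14 thick (x), z = 16 to 82; tongue 36 wide, 6 thick, centred, z = 0 to 16 mm. Plain sides, pinch at z = 45 to 82. Seated: own x up, z along the cradle's -x, y along the cradle's y.
- cassette_toe (a point): Centre of the tongue's end face (the cassette's origin). Seated: at cradle x = 40 to 43.5 mm, y = 0, 43 mm above the bench.
- cassette_end (a point): Centre of the cassette's other end face, 82 mm from the toe along own z: the end that the clip snaps over. Seated: at cradle x = -40 mm, 43 mm above the bench, the upper face 50 mm above it. Four grip ribs lie near this end on the own +x face, the one that must end up.
- cassette_contacts (a point): Middle of the row of five brass contact strips on the contact face (own -x face, x = -7 mm), at z = 29 mm. A round sensor window lies on the same face at z = 60 mm.
- dock: Grey docking cradle, fixed. Origin on the bench, mid base plate (150 x 76, 6 thick); z up; x from the clip end (-x) to the lip end (+x); the lever is on the +y side. Pocket floor 36 mm above the bench. Side walls 16 mm above the floor, 47 mm apart, x = 10 to 48 mm; x = -39 to 10 is only 36 wide, open for fingers beside the cassette, but for flared guide posts (x = -40 to -32, 47 mm apart, 19 mm above the floor).
- dock_lip (a point): Middle of the fixed lip's lower front edge: cradle x = 32.5 mm, 50.5 mm above the bench. The lip is 4 mm thick and reaches back to a backstop face at x = 43.5 mm. With the cassette tilted 45 degrees (end raised) the tongue goes in until the toe centre is at x = 37 mm, 39 to 41 mm above the bench; it slides on home as it is tilted down.
- dock_floor (a point): Middle of the pocket floor at cradle x = 0, 36 mm above the bench; five small contact pins stand in it.
- clip (a joint): Black spring clip at the cradle's -x end, hinged at its foot; 0 = closed, grows (rad, to 0.35) as it is pushed out of the way; springs back. Its nose reaches 3.5 mm over the seated end. The end first rests on the sloped lead-in above the nose (which rises to 70 mm above the bench); 5 to 15 N down on the cassette's upper face near cradle x = -14 mm snaps it in.
- lever (a joint): Angle of the lever beside the cradle (pivot at cradle x = 45, y = 92 mm, 28 mm above the bench; axis along y): 0 = leaning to the cradle's -x, 1.0 rad = thrown over to +x (end stop); 0.5 = upright. Starts at 0 to 0.15, stays where it is left; 1 to 3 N on the ball moves it.
- lever_tip (a point): Centre of the black ball (26 mm across) at the end of the lever, 65 mm from its pivot.
- rack: Fixed rack, turned any way round: 100 x 62 mm plate 6 mm thick with two slots of white guides, 36 mm high, at its own x = -25 and +25 mm, each 16 mm wide. Origin on the bench, mid plate; z up. What stands in it rests 6 mm above the bench with its broad faces towards the rack's own +x and -x, and lifts straight out.
- blank: White plain blank plate, 44 wide (y), 14 thick (x), 66 mm tall, no tongue, no contacts, loose, in the other slot. Origin: centre of its underside. Stays in the rack.
- cup_a: Small snap-lid sample cup, 35 x 43 x 24 mm, bystander. Origin: centre of its underside.
- cup_b: Another snap-lid sample cup, 35 x 43 x 24 mm, bystander. Origin: centre of its underside.
- amber_bottle: Small amber dropper bottle, white cap, 30 mm across, 78 mm tall, bystander. Origin: centre of its underside.
- beaker: Low clear beaker, 59 mm across, 82 mm tall, bystander. Origin: centre of its underside.

How it is judged (in metres and radians):
On the way, in this order (a step that is already met when the one before it is completed fails the run):
1. the cassette is lifted clear of the rack (height (world z) of cassette_toe above 0.045 m), for 0.1 s.
2. its tongue is under the cradle's lip, contact face turned down, the other end still raised (x of cassette_toe in the frame of dock above 0.0345 m and z of cassette_toe in the frame of dock below 0.0495 m and y of cassette_toe in the frame of dock between -0.012 and 0.012 m and angle between cassette's own x axis and vertical below 1.2 rad and z of cassette_end in the frame of dock above 0.054 m), for 0.1 s.
3. it lies flat in the pocket and the clip has snapped over its end (x of cassette_toe in the frame of dock above 0.038 m and z of each of cassette_toe, cassette_end in the frame of dock below 0.0455 m and z of cassette_end in the frame of dock above 0.0405 m and y of cassette_end in the frame of dock between -0.004 and 0.004 m and angle between cassette's own x axis and vertical below 0.07 rad and value of joint clip below 0.035 rad), for 0.2 s.
4. the lever is thrown over (value of joint lever above 0.92 rad), for 0.2 s.
At the end, for the whole second after the job is handed in: The cassette rests flat in the pocket (within 4 degrees), contact face down, toe within 4 mm of home under the lip, its end down within 2.5 mm and 4 mm of centre, the clip sprung back over it (under 0.035 rad), the lever thrown (over 0.92 rad), the blank upright in the rack (all of step 3 and value of joint lever above 0.92 rad and linear speed of cassette below 0.02 m/s and horizontal distance between blank and rack below 0.04 m and angle between blank's own z axis and vertical below 0.25 rad); the robot touches nothing.
It fails at once if the blank is pulled out of the rack (height (world z) of blank above 0.03 m).
It fails at once if a sample cup, the amber bottle or the beaker is shifted by more than 25 mm (distance of any of cup_a, cup_b, amber_bottle, beaker from where it was at the start of the episode above 0.025 m).
It also fails if it takes over 45 s, if anything falls off the work surface, if the arm or the gripper's body presses on something with over 40 N, if the wrist force passes 120 N, or if a joint passes its speed limit or range.

ROBOT

A 6-joint arm with a two-finger parallel gripper is mounted at the origin on a cart in front of the work surface, level with it; the furniture and walls round the work are solid. World frame = base frame: x ahead of the robot, y to its left, z up, the work surface at z = 0. Lengths are in mm, angles in rad, forces in N, time in s.
With the tool pointing down it reaches from about 325 to 775 mm from the base axis. Payload 5.5 kg.
Tool frame: the origin (TCP) lies at the very end of the fingers, on their centre line; the grasp point (between the pads) lies robot.grasp_offset behind it (robot.grasp_offset is the distance from the TCP to the grasp point, in mm); z points along the fingers, y is the line along which they close (so a half turn about z gives the same grasp; the last joint's range is limited). The gripper opens to 85 mm and grips with 20 to 120 N. Pads are 22 mm wide; open, the fingers measure 114 mm over their backs; the gripper's body (76 mm by 85 mm) begins 54 mm behind the grasp point. The pads swing forward as they close: fully open they stand 13 mm farther back than shut.
Start: joints at [-1.29, 0.091, 1.231, -0, 1.82, -0.057], TCP at [198.847, -566.106, 231.275] pointing down, gripper open.
Joint ranges: [-2.87, 2.87], [-0.86, 2.18], [0.17, 2.46], [-1.51, 4.65], [0.06, 2.69], [-2.65, 2.65]. Speed limits (rad/s): [2.57, 2.57, 3.01, 3.14, 3.14, 3.14].

INTERFACE

Orientations are given as a unit quaternion [x, y, z, w].
In Python, from plant import robot gives the robot as it stands. The module is installed in compiled form; this text tells all that it offers.
- The arm moves only by the tool carry_out, never from a script. Its argument "moves" is a list of rows, each a list of 4 numbers: the shift along the tool's x, y, z in cm, then the turn about the tool's z in rad. In form: [[dx, dy, dz, twist], ...]. A call has 1 to 12 rows; each row is the pose to reach, as a shift and turn from the pose commanded when the call began, along the tool's axes at that moment; what a row does not reach only later rows make up. A row lasts 1/12 s, in which the tool goes at most 41.7 mm and 7.16 degrees, less where a joint would pass 70% of its speed; a pose out of reach is approached as far as the arm can. A call with a gripper value outside its range is refused whole. "claw" is the gripper command: -1 is fully open, 1 is shut, values between are in proportion, set as the call begins (left out, the last holds). The fingers move at their own pace and stop on an object; "force" is the grip in N (left out, the last holds). Time passes only in rows, so rows that repeat a pose let the fingers close. It gives the time, the measured TCP pose, the force, the opening and the grip force at its end, in the units of the state.
- robot.state(): the state, without advancing time (a new reading comes with each control period).
- robot.read_camera(name): name is "scene" or "top" or "wrist"; returns the picture (384x512x3 uint8, red, green, blue); there is no depth.
- robot.get_calibration(name): a dict with "fx", "fy", "cx", "cy" (pixels), "rvec" (rotation vector, rad) and "tvec" (3), from world to camera coordinates, as OpenCV has them; the wrist camera has in their place "hand_eye" (4x4, takes a point from camera to tool coordinates, whose origin is the TCP and whose axes are the flange's). Camera axes: x right, y down, z forward; pixel columns grow to the right and rows downward; lengths in mm; the calibration is good to about 2 mm. A picture is of the moment at which its call begins: read the wrist's pose just before it. get_calibration takes no time and is no camera call.
- robot.hand_in(): hands the job in; it is judged then, once.
The state is a dict: "clock": time; "joint_positions": joint angles; "qvel": joint speeds; "joint_torque": joint torques, N m; "eef_pos": TCP position; "orientation": TCP orientation; "force": force on the tool from outside, world axes, zero at the start; "torque": the same for the moment, N m; "finger_gap": opening from 0.0 (shut) to 1.0 (fully open); "gripper_force": force on a finger pad.
Only numpy, scipy, OpenCV 4.12 (cv2) and the standard library are available. Lean on these libraries where they do the work, as an engineer would, in place of code of your own. Each camera call takes 0.05 s, during which the arm holds its last target. There are 200 camera calls.

## Working session

There is one attempt and no reset: what is moved stays moved. The work goes in short steps, Python scripts to look and compute and a tool call to move; the robot and the scene stay as the last step left them, time stands still between calls to the robot, and variables do not carry over. Pictures are saved under pics/ and viewed, at most 10 in all, crops included, and the job is handed in when it is done.

Besides the shell and the picture viewer there is one more tool, called after "Emit:" by a JSON object that holds its "name" and its "arguments". carry_out: Moves the arm, as the interface text tells. Its arguments: {"type":"object","properties":{"moves":{"type":"array"},"claw":{"type":"number"},"force":{"type":"number"}},"required":["moves"]}

```bash
mkdir -p pics; cat > h.py <<'E'
import numpy as np, cv2
from plant import robot
from scipy.spatial.transform import Rotation as R
def snap(n,f):
    im=robot.read_camera(n); cv2.imwrite('pics/'+f,im[:,:,::-1]); return im
def cal(n):
    c=robot.get_calibration(n)
    K=np.array([[c['fx'],0,c['cx']],[0,c['fy'],c['cy']],[0,0,1.]])
    if 'rvec' in c:
        Rm=cv2.Rodrigues(np.array(c['rvec'],float))[0]; t=np.array(c['tvec'],float).ravel()
    else:
        s=robot.state(); T=np.eye(4); T[:3,:3]=R.from_quat(s['orientation']).as_matrix(); T[:3,3]=s['eef_pos']
        M=np.linalg.inv(T@np.array(c['hand_eye'])); Rm,t=M[:3,:3],M[:3,3]
    return K,Rm,t
def back(n,px,z,c=None):
    K,Rm,t=c or cal(n); px=np.atleast_2d(px).astype(float)
    d=(Rm.T@np.linalg.inv(K)@np.c_[px,np.ones(len(px))].T).T; o=-Rm.T@t
    return o+d*((z-o[2])/d[:,2])[:,None]
def proj(n,P,c=None):
    K,Rm,t=c or cal(n); q=(K@(Rm@np.atleast_2d(P).T+t[:,None])).T; return q[:,:2]/q[:,2:]
E
python3 - <<'E'
from h import *
a=snap('scene','s0.png');b=snap('top','t0.png')
for n,i in(('s',a),('t',b)): cv2.imwrite(f'pics/{n}0b.png',cv2.resize(i,(800,600),interpolation=cv2.INTER_CUBIC)[:,:,::-1])
for n in('scene','top'):
    K,Rm,t=cal(n); print(n,K[0,0],-Rm.T@t,Rm[2])
print(robot.get_calibration('wrist'),robot.grasp_offset); print(robot.state())
E
```

```text
scene 489.62647490825987 [ 39.8495129  453.30844026 801.91783072] [ 0.49587545 -0.57139301 -0.65392474]
top 441.25413222378734 [ 395.35728153 -158.86327746 1124.24375727] [ 0.15094387 -0.02235397 -0.98828956]
{'fx': 298.47201702273907, 'fy': 298.47201702273907, 'cx': 256.59111440551897, 'cy': 190.558410495299, 'hand_eye': array([[-1.89056249e-03, -9.49787468e-01, -3.12890063e-01,
         8.06609030e+01],
       [ 9.99998140e-01, -1.67581772e-03, -9.55250233e-04,
         1.67127109e-01],
       [ 3.82937989e-04, -3.12891287e-01,  9.49788869e-01,
        -1.42681817e+02],
       [ 0.00000000e+00,  0.00000000e+00,  0.00000000e+00,
         1.00000000e+00]])} 18.700000000000003
{'clock': 0.1, 'joint_positions': array([-1.28972238e+00,  9.17927680e-02,  1.23175766e+00, -7.19269435e-06,
        1.81979271e+00, -5.66699332e-02]), 'qvel': array([-8.31875121e-05, -2.34145635e-03, -2.09090892e-03, -1.16842062e-03,
        6.57716145e-04,  2.08998052e-04]), 'joint_torque': array([ 3.19803265e-03, -4.60219073e+01, -4.19217181e+01,  4.65120968e-05,
        1.06823933e-02, -2.36553313e-05]), 'eef_pos': array([ 198.75998844, -565.86032848,  230.26283784]), 'orientation': array([ 9.85774759e-01,  1.68069506e-01, -1.01461775e-04, -8.69343675e-04]), 'force': array([ 0.67083019,  0.46149283, -0.0732539 ]), 'torque': array([ 0.02919123, -0.03035099,  0.01383013]), 'gripper_force': 0.0, 'finger_gap': 0.9980438220443028}
```

View pics/s0b.png

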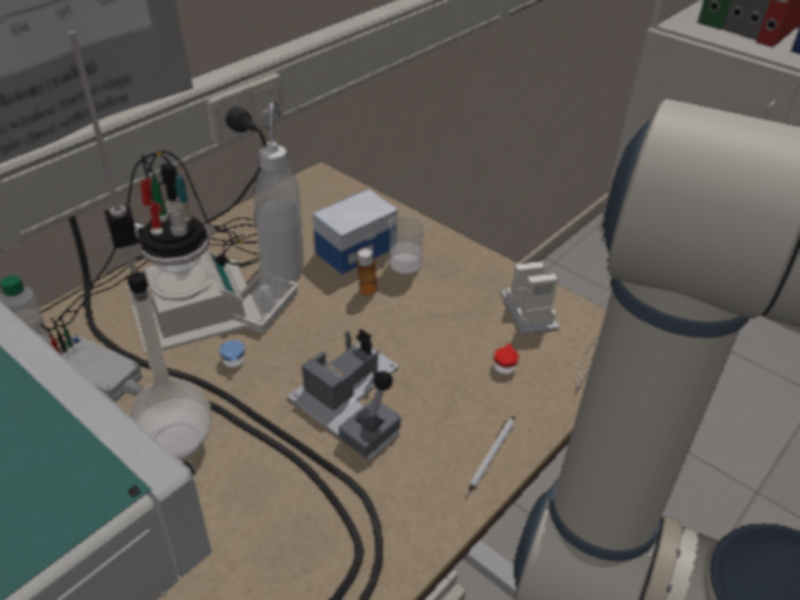

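View pics/t0b.png

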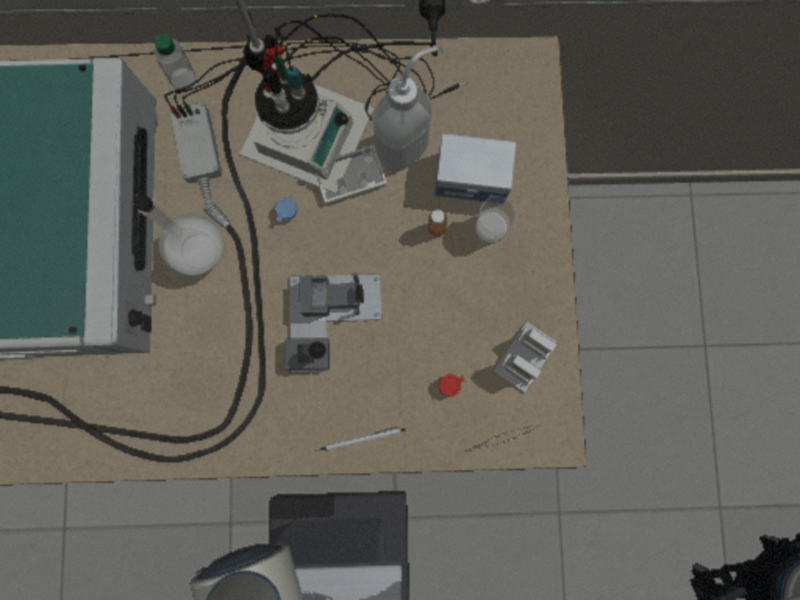

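Scene: cradle at (345,375), lever ball (383,381), rack at (533,295). Top: cradle plate (290–382, 275–320), lever ball (317,350), clip on the right (360,292), rack at (526,357), red cup (450,385), blue cup (286,210). Enlarging both.

```bash
python3 - <<'E'
import cv2,numpy as np
t=cv2.imread('pics/t0.png');s=cv2.imread('pics/s0.png')
def c(i,x,y,w,h,W,H): return cv2.resize(i[y:y+h,x:x+w],(W,H),interpolation=cv2.INTER_CUBIC)
# each panel 400x300
A=c(t,175,165,80,75,400,375);B=c(t,310,200,50,50,400,400)[:375]
o=np.hstack([A,c(t,305,198,64,60,400,375)])
o=cv2.convertScaleAbs(o,alpha=1.5)
cv2.imwrite('pics/t1.png',o)
o=np.hstack([c(s,180,205,80,90,400,450),c(s,310,160,60,67,400,450)])
o=cv2.convertScaleAbs(o,alpha=1.5)
cv2.imwrite('pics/s1.png',o)
E
```

```text
(no output)
```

View pics/t1.png

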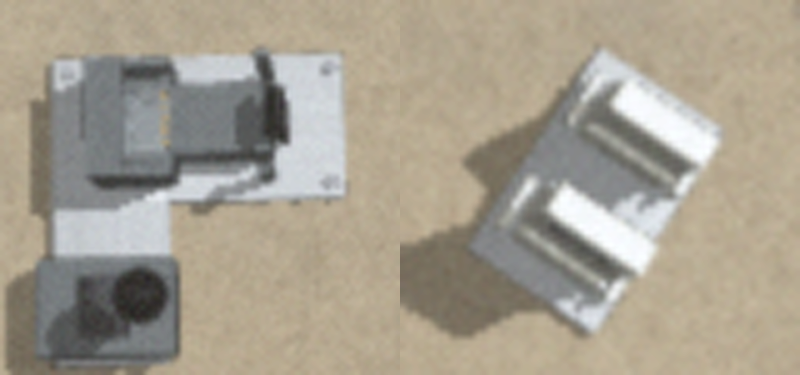

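View pics/s1.png

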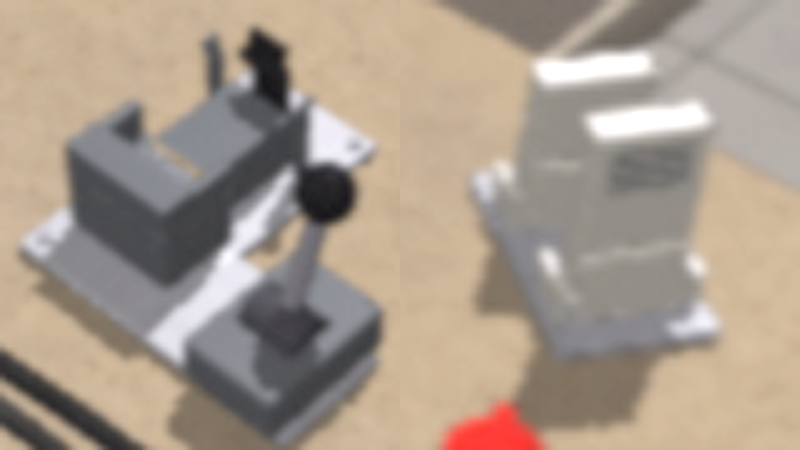

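Near piece in scene (ribs at crop (650,165)) is the cassette: the lower-left one in the top view; its ribbed +x face looks to the lower-left there. Top-crop corners: cradle plate (52,57),(341,54),(346,195); rack plate (600,45),(722,130),(590,332),(470,245).

```bash
python3 - <<'E'
from h import *
np.set_printoptions(precision=1,suppress=True)
D=lambda l:np.array([[175+u/5-.4,165+v/5-.4] for u,v in l])
K=lambda l:np.array([[305+(u-400)/6.25-.42,198+v/6.25-.42] for u,v in l])
d=back('top',D([(52,57),(341,54),(346,195)]),6);print('dock',d)
c=(d[0]+d[2])/2; x=d[0]-d[1]; print('centre',c,np.linalg.norm(x),np.linalg.norm(d[1]-d[2]),'yaw',np.arctan2(x[1],x[0]))
r=back('top',K([(600,45),(722,130),(590,332),(470,245)]),6);print('rack',r,r.mean(0))
for a,b in((0,1),(1,2),(3,2),(0,3)):
    e=r[b]-r[a];print(np.linalg.norm(e),np.arctan2(e[1],e[0]))
ca=back('top',K([(565,178),(657,243),(640,278),(548,220)]),88);print('cas',ca,ca.mean(0))
bl=back('top',K([(625,80),(718,140),(700,170),(610,118)]),72);print('blank',bl,bl.mean(0))
for q in(ca,bl):
    e=q[1]-q[0];print(np.linalg.norm(e),np.arctan2(e[1],e[0]))
print('ball',back('top',D([(140,297)]),85))
S=lambda l:np.array([[180+u/5-.4,205+v/5-.4] for u,v in l])
print('ball scene',back('scene',S([(327,193)]),85))
S2=lambda l:np.array([[310+(u-400)/6.667-.42,160+v/6.716-.42] for u,v in l])
q=back('scene',S2([(585,118),(705,105),(713,122),(595,138)]),88);print(q,q.mean(0))
T=lambda l:np.array([[u*.64,v*.64] for u,v in l])
print('cups',back('top',T([(450,385),(286,210)]),24),'bottle',back('top',T([(437,218)]),78),'beaker',back('top',T([(497,215)]),80))
E
```

```text
dock [[ 611.5   11.5    6. ]
 [ 609.6 -136.9    6. ]
 [ 536.3 -138.     6. ]]
centre [573.9 -63.2   6. ] 148.4489761433067 73.26335870713889 yaw 1.5581473019117429
rack [[ 527.5 -375.3    6. ]
 [ 491.4 -423.4    6. ]
 [ 411.2 -365.1    6. ]
 [ 447.3 -318.2    6. ]] [ 469.3 -370.5    6. ]
60.16043922766338 -2.2148897949734634
99.1534591550803 2.513280614835341
59.232869668120145 -2.22764951841795
98.41702198613478 2.522874650805866
cas [[ 467.7 -343.5   88. ]
 [ 442.4 -376.9   88. ]
 [ 429.6 -369.8   88. ]
 [ 452.1 -336.3   88. ]] [ 448.  -356.6   88. ]
blank [[ 505.9 -371.4   72. ]
 [ 481.9 -406.    72. ]
 [ 470.6 -398.4   72. ]
 [ 491.4 -364.9   72. ]] [ 487.4 -385.2   72. ]
41.90017363636598 -2.218157183747245
42.08163799992219 -2.1779444660374954
ball [[480.4 -41.7  85. ]]
ball scene [[481.8 -45.5  85. ]]
[[ 464.  -342.3   88. ]
 [ 437.5 -377.2   88. ]
 [ 430.4 -371.2   88. ]
 [ 455.3 -335.7   88. ]] [ 446.8 -356.6   88. ]
cups [[ 424.5 -245.5   24. ]
 [ 716.7   13.8   24. ]] bottle [[ 683.  -230.2   78. ]] beaker [[ 685.2 -324.3   80. ]]
```

```bash
cat >> h.py <<'E'
def go(x,y,z,ang):
    """shift (cm, tool axes) and twist to reach TCP x,y,z (mm) with tool x at world angle ang"""
    s=robot.state(); M=R.from_quat(s['orientation']).as_matrix()
    d=M.T@(np.array([x,y,z])-s['eef_pos'])/10; a=np.arctan2(M[1,0],M[0,0])
    tw=-(ang-a); tw=(tw+np.pi)%(2*np.pi)-np.pi
    print('clock %.2f'%s['clock'],'pos',np.round(s['eef_pos'],1),'ang %.3f'%a,'F',np.round(s['force'],1),'gap %.3f'%s['finger_gap'],'j',np.round(s['joint_positions'],2)); print('GO',np.round(d,2),'tw %.3f'%tw)
E
python3 -c "
from h import *
go(448,-356.5,180,2.518)"
```

```text
clock 0.10 pos [ 198.8 -565.9  230.3] ang 0.338 F [ 0.7  0.5 -0.1] gap 0.998 j [-1.29  0.09  1.23 -0.    1.82 -0.06]
GO [ 30.45 -11.49   5.05] tw -2.180
```

Emit:
{"name": "carry_out", "arguments": {"moves": [[3,-1.1,0,-0.12],[6,-2.3,0,-0.24],[9,-3.4,0.5,-0.36],[12,-4.6,1,-0.48],[15,-5.7,1.5,-0.6],[18,-6.9,2,-0.72],[21,-8,2.5,-0.84],[24,-9.2,3,-0.96],[27,-10.3,4,-1.08],[29,-11,4.5,-1.09],[30.4,-11.5,5,-1.09],[30.4,-11.5,5,-1.09]], "claw": -1}}

```text
clock: 1.1
eef_pos: [449.1, -354.2, 179.1]
orientation: [0.755, 0.656, 0.0, -0.002]
force: [0.8, 0.1, -0.6]
finger_gap: 1.001
gripper_force: 0.0
```

Emit:
{"name": "carry_out", "arguments": {"moves": [[0,0,0,-0.12],[0,0,0,-0.24],[0,0,0,-0.36],[0,0,0,-0.48],[0,0,0,-0.6],[0,0,0,-0.72],[0,0,0,-0.84],[0,0,0,-0.96],[0,0,0,-1.08],[0,0,0,-1.09],[0,0,0,-1.09]]}}

```text
clock: 2.02
eef_pos: [447.0, -357.3, 181.2]
orientation: [0.309, 0.951, -0.0, -0.0]
force: [-0.3, -0.2, -0.5]
finger_gap: 0.998
gripper_force: 0.0
```

```bash
python3 - <<'E'
from h import *
go(448,-356.5,140,2.518)
i=snap('wrist','w1.png'); cv2.imwrite('pics/w1b.png',cv2.resize(i,(800,600),interpolation=cv2.INTER_CUBIC)[:,:,::-1])
E
```

```text
clock 2.02 pos [ 447.  -357.3  181.2] ang 2.514 F [-0.3 -0.2 -0.5] gap 0.998 j [-0.73  0.01  1.4  -0.    1.73 -1.68]
GO [-0.03  0.13  4.12] tw -0.004
```

View pics/w1b.png

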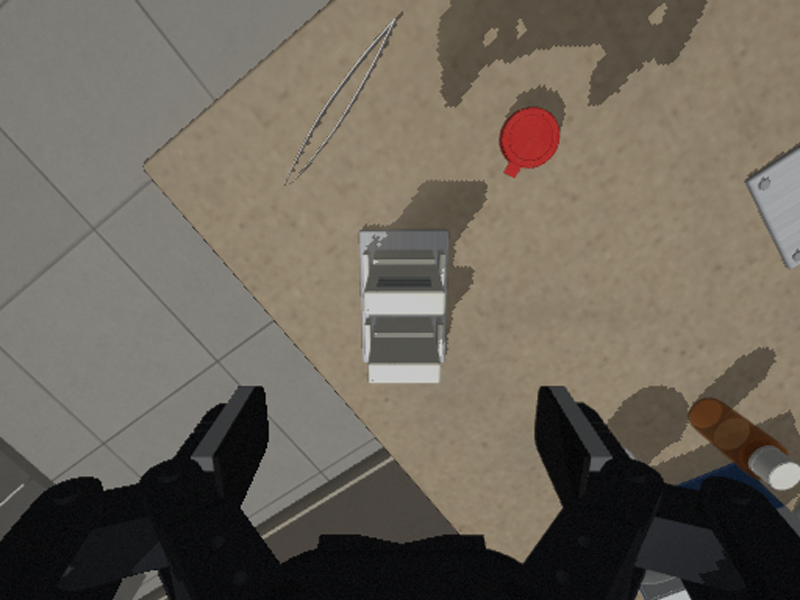

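Wrist view: cassette top face (364–446, 291–315), ribs on the side facing image-up (tool +x); blank top below it (369–440, 363–383). Alignment looks good.

```bash
python3 - <<'E'
from h import *
np.set_printoptions(precision=1,suppress=True)
W=lambda l:np.array([[u*.64-.2,v*.64-.2] for u,v in l])
q=back('wrist',W([(365,291),(446,291),(446,315),(365,315)]),88);print(q,q.mean(0))
e=q[1]-q[0];print(np.linalg.norm(e),np.arctan2(e[1],e[0])-np.pi/2, np.linalg.norm(q[2]-q[1]))
q=back('wrist',W([(361,230),(449,230)]),6);print(q,np.arctan2(*(q[1]-q[0])[1::-1])+np.pi/2)
x,y=448,-357
go(x,y,42,2.518)
E
```

```text
[[ 430.7 -369.    88. ]
 [ 456.  -334.3   88. ]
 [ 467.2 -341.9   88. ]
 [ 441.5 -377.2   88. ]] [ 448.8 -355.6   88. ]
42.910766604774004 -0.6296660196821164 13.546374883830891
[[ 411.1 -365.     6. ]
 [ 446.5 -316.3    6. ]] 2.511862186387275
clock 2.07 pos [ 447.1 -357.3  181.2] ang 2.514 F [ 0.2  1.1 -0.1] gap 1.000 j [-0.7  0.   1.4 -0.   1.7 -1.7]
GO [-0.1  0.1 13.9] tw -0.004
```

Emit:
{"name": "carry_out", "arguments": {"moves": [[0,0.15,3],[0,0.15,6],[0,0.15,9],[0,0.15,11.5],[0,0.15,13],[0,0.15,13.9],[0,0.15,13.9],[0,0.15,13.9]]}}

```text
$.moves[0]: bad value
```

Emit:
{"name": "carry_out", "arguments": {"moves": [[0,0,0,0],[0,0,0,0],[0,0,0,0],[0,0,0,0],[0,0,0,0],[0,0,0,0],[0,0,0,0],[0,0,0,0]], "claw": 1, "force": 40}}

```text
clock: 2.73
eef_pos: [447.6, -356.8, 181.3]
orientation: [0.307, 0.952, -0.0, 0.0]
force: [-0.3, 0.6, -0.3]
finger_gap: 0.0
gripper_force: 0.0
```

Rows need four numbers; reopening while descending.

Emit:
{"name": "carry_out", "arguments": {"moves": [[0,0.1,0,0],[0,0.1,2,0],[0,0.1,4,0],[0,0.1,6,0],[0,0.1,7,0],[0,0.1,7,0]], "claw": -1}}

```text
clock: 3.23
eef_pos: [447.0, -355.0, 108.0]
orientation: [0.307, 0.952, 0.001, -0.003]
force: [0.5, -0.2, 1.1]
finger_gap: 0.844
gripper_force: 0.0
```

Emit:
{"name": "carry_out", "arguments": {"moves": [[0,0,2,0],[0,0,4,0],[0,0,5.5,0],[0,0,6.5,0],[0,0,6.9,0],[0,0,6.9,0],[0,0,6.9,0]]}}

```text
clock: 3.82
eef_pos: [448.6, -356.5, 43.5]
orientation: [0.307, 0.952, -0.0, 0.001]
force: [0.7, -0.7, -0.2]
finger_gap: 0.997
gripper_force: 0.0
```

Emit:
{"name": "carry_out", "arguments": {"moves": [[0,0,0,0],[0,0,0,0],[0,0,0,0],[0,0,0,0],[0,0,0,0],[0,0,0,0],[0,0,0,0],[0,0,0,0]], "claw": 1, "force": 40}}

```text
clock: 4.48
eef_pos: [448.5, -356.3, 43.2]
orientation: [0.307, 0.952, -0.0, 0.001]
force: [0.3, 0.7, 5.3]
finger_gap: 0.508
gripper_force: 40.9
```

Emit:
{"name": "carry_out", "arguments": {"moves": [[0,0,-1,0],[0,0,-3,0],[0,0,-6,0],[0,0,-9,0],[0,0,-12,0],[0,0,-15,0],[0,0,-15.5,0],[0,0,-15.5,0]]}}

```text
clock: 5.15
eef_pos: [448.8, -356.7, 200.5]
orientation: [0.307, 0.952, -0.001, 0.002]
force: [0.1, 0.2, -2.0]
finger_gap: 0.513
gripper_force: 41.4
```

```bash
python3 -c "
from h import *
go(574,-20,200,1.571)"
```

```text
clock 5.15 pos [ 448.8 -356.7  200.5] ang 2.518 F [ 0.1  0.2 -2. ] gap 0.513 j [-0.73  0.01  1.37 -0.    1.76 -1.68]
GO [ 9.510e+00  3.464e+01 -2.000e-02] tw 0.947
```

Emit:
{"name": "carry_out", "arguments": {"moves": [[0.9,3.2,0,0.1],[1.8,6.4,0,0.2],[2.7,9.6,0,0.3],[3.5,12.8,0,0.4],[4.4,16,0,0.5],[5.3,19.2,0,0.6],[6.2,22.5,0,0.7],[7.1,25.8,0,0.8],[8,29,0,0.9],[8.9,32.3,0,0.947],[9.5,34.6,0,0.947],[9.5,34.6,0,0.947]]}}

```text
clock: 6.15
eef_pos: [573.1, -15.2, 194.1]
orientation: [0.705, 0.709, -0.001, -0.002]
force: [0.6, -0.2, -0.3]
finger_gap: 0.508
gripper_force: 41.5
```

Emit:
{"name": "carry_out", "arguments": {"moves": [[0,0,0,0],[0,0,0,0]]}}

```text
clock: 6.32
eef_pos: [572.4, -20.1, 195.4]
orientation: [0.707, 0.707, -0.001, -0.001]
force: [0.3, -0.7, -0.2]
finger_gap: 0.51
gripper_force: 41.5
```

```bash
python3 - <<'E'
from h import *
go(574,-3,180,1.571)
i=snap('wrist','w2.png'); cv2.imwrite('pics/w2b.png',cv2.convertScaleAbs(cv2.resize(i,(800,600),interpolation=cv2.INTER_CUBIC)[:,:,::-1],alpha=1.4))
E
```

```text
clock 6.32 pos [572.4 -20.1 195.4] ang 1.571 F [ 0.3 -0.7 -0.2] gap 0.510 j [-0.09  0.02  1.37 -0.    1.76 -0.09]
GO [1.72 0.16 1.54] tw -0.000
```

View pics/w2b.png

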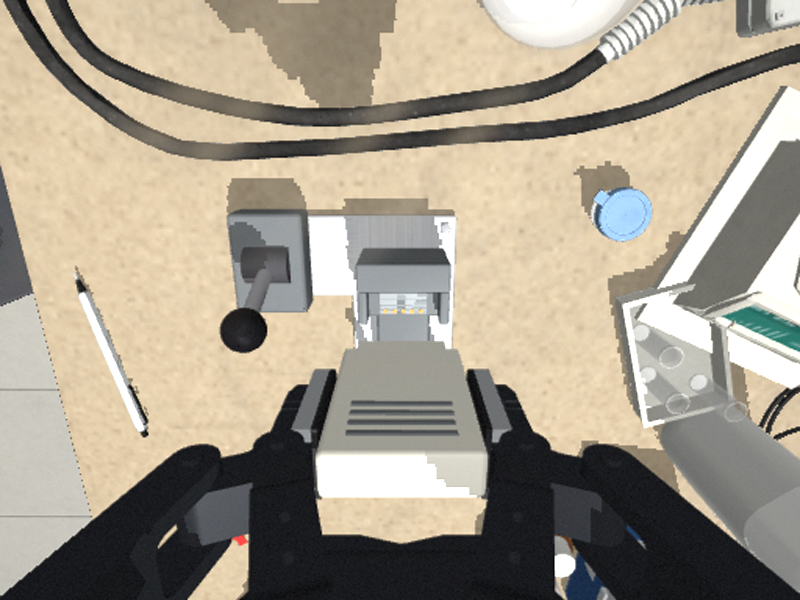

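Wrist view: cassette held upright, ribs at (403,418), top edge (318–488, 452); lip block top at (358–449, 263–290), plate corner (455,212), lever ball (243,331).

```bash
python3 - <<'E'
from h import *
np.set_printoptions(precision=1,suppress=True)
W=lambda l:np.array([[u*.64-.2,v*.64-.2] for u,v in l])
c=cal('wrist')
print('cas top front edge by z',[(z,back('wrist',W([(318,453),(488,450)]),z,c).round(1).tolist()) for z in(235,240,245)])
print('lip top outer',back('wrist',W([(358,264),(449,264)]),54.5,c))
print('lip front',back('wrist',W([(358,291),(449,291)]),54.5,c))
print('plate',back('wrist',W([(455,212),(308,212),(453,345)]),6,c))
print('pins',back('wrist',W([(382,311),(425,311)]),36,c))
print('ball',back('wrist',W([(243,331)]),85,c))
# predicted cassette edge for centre at TCP
p=robot.state()['eef_pos']
for top in(44,46,48): print(top,proj('wrist',[[p[0]-22,p[1]+7,p[2]+top],[p[0]+22,p[1]+7,p[2]+top],[p[0],p[1]-7,p[2]+top],[p[0],p[1]+7,p[2]+top-66]],c)/.64)
E
```

```text
cas top front edge by z [(235, [[551.0, -17.3, 235.0], [595.6, -16.4, 235.0]]), (240, [[552.1, -13.6, 240.0], [594.5, -12.7, 240.0]]), (245, [[553.2, -9.9, 245.0], [593.4, -9.1, 245.0]])]
lip top outer [[545.3 -11.3  54.5]
 [602.3 -11.4  54.5]]
lip front [[544.7 -29.1  54.5]
 [602.8 -29.2  54.5]]
plate [[610.3  14.2   6. ]
 [506.2  14.5   6. ]
 [612.2 -88.2   6. ]]
pins [[558.9 -49.3  36. ]
 [588.6 -49.3  36. ]]
ball [[479.5 -44.   85. ]]
44 [[311.4 452.7]
 [487.4 452.6]
 [399.5 498.3]
 [400.4 344.9]]
46 [[309.9 457.8]
 [488.8 457.8]
 [399.5 504. ]
 [400.4 347. ]]
48 [[308.3 463.1]
 [490.2 463. ]
 [399.4 509.8]
 [400.3 349.2]]
```

Emit:
{"name": "carry_out", "arguments": {"moves": [[1.3,0.05,0,0],[2.6,0.11,1,0],[2.6,0.11,4,0],[2.6,0.11,7,0],[2.6,0.11,10,0],[2.6,0.11,12,0],[2.6,0.11,12.4,0],[2.6,0.11,12.4,0]], "force": 25}}

```text
clock: 7.03
eef_pos: [572.7, 6.8, 70.8]
orientation: [0.707, 0.707, -0.001, -0.002]
force: [0.7, 0.5, -0.0]
finger_gap: 0.511
gripper_force: 41.5
```

```bash
python3 -c "
from h import *
go(573.5,6,71.5,1.571)"
```

```text
clock 7.03 pos [572.7   6.8  70.8] ang 1.571 F [ 0.7  0.5 -0. ] gap 0.511 j [-0.05  0.05  1.56  0.    1.54 -0.05]
GO [-0.08  0.08 -0.07] tw -0.000
```

Emit:
{"name": "carry_out", "arguments": {"moves": [[-0.7,0.08,-0.07,0],[-1.1,0.08,-0.07,0],[-1.6,0.08,-0.1,0],[-2.1,0.08,-0.1,0],[-2.6,0.08,-0.05,0],[-3.1,0.08,0.1,0],[-3.1,0.08,0.1,0]], "claw": 1, "force": 25}}

```text
clock: 7.62
eef_pos: [576.4, -24.6, 74.8]
orientation: [0.707, 0.707, 0.002, 0.001]
force: [0.9, 3.2, 4.4]
finger_gap: 0.511
gripper_force: 42.6
```

```bash
python3 - <<'E'
from h import *
go(573.5,-40.7,58.6,1.571)
i=snap('wrist','w3.png'); j=snap('scene','s3.png')[190:310,170:330]
o=np.hstack([cv2.resize(i,(480,360)),cv2.resize(j,(480,360),interpolation=cv2.INTER_CUBIC)])
cv2.imwrite('pics/c3.png',cv2.convertScaleAbs(cv2.resize(o,(800,300))[:,:,::-1],alpha=1.4))
E
```

```text
clock 7.62 pos [576.4 -24.6  74.8] ang 1.570 F [0.9 3.2 4.4] gap 0.511 j [-0.1   0.05  1.55  0.    1.54 -0.1 ]
GO [-1.61 -0.29  1.62] tw -0.001
```

View pics/c3.png

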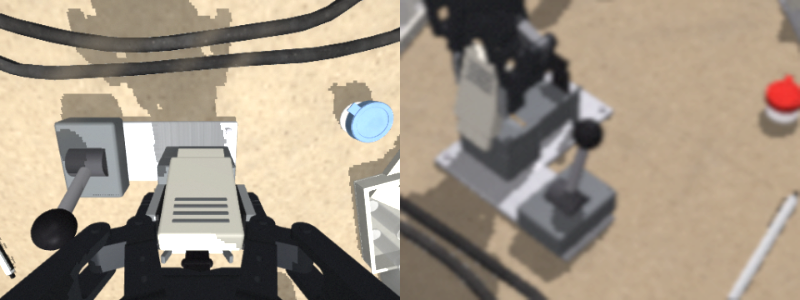

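Tilting works: wrist shows the ribbed face foreshortened open, scene shows the cassette at (475,100) leaning about 30° over the block. Continue.

Emit:
{"name": "carry_out", "arguments": {"moves": [[-0.44,0,0.2,0],[-0.9,0,0.46,0],[-1.27,0,0.75,0],[-1.65,0,1.1,0],[-1.86,0,1.35,0],[-1.86,0,1.35,0],[-1.86,0,1.35,0]]}}

```text
clock: 8.3
eef_pos: [576.6, -44.6, 61.9]
orientation: [0.707, 0.707, 0.001, 0.003]
force: [-0.1, -0.4, 8.3]
finger_gap: 0.509
gripper_force: 43.5
```

```bash
python3 - <<'E'
from h import *
go(573.5,-40.7,58.6,1.571)
i=snap('wrist','w4.png'); j=snap('scene','s4.png')[190:310,170:330]
o=np.hstack([cv2.resize(i[120:360,100:420],(480,360)),cv2.resize(j,(480,360),interpolation=cv2.INTER_CUBIC)])
cv2.imwrite('pics/c4.png',cv2.convertScaleAbs(cv2.resize(o,(800,300))[:,:,::-1],alpha=1.4))
E
```

```text
clock 8.30 pos [576.6 -44.6  61.9] ang 1.570 F [-0.1 -0.4  8.3] gap 0.509 j [-0.14  0.06  1.56 -0.    1.51 -0.13]
GO [ 0.39 -0.31  0.33] tw -0.001
```

View pics/c4.png

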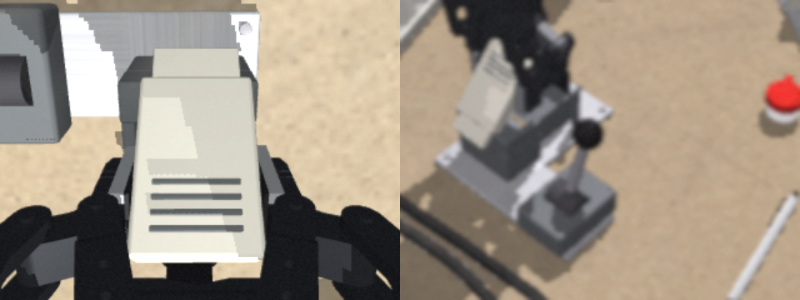

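```bash
cat >> h.py <<'E'
def cas(pts,obj):
    """cassette pose in the world from wrist pixels"""
    K,Rm,t=cal('wrist'); ok,rv,tv=cv2.solvePnP(np.array(obj,float),np.array(pts,float),K,None,flags=cv2.SOLVEPNP_SQPNP)
    ok,rv,tv=cv2.solvePnP(np.array(obj,float),np.array(pts,float),K,None,rv,tv,True)
    Q=cv2.Rodrigues(rv)[0]; e=cv2.projectPoints(np.array(obj,float),rv,tv,K,None)[0].reshape(-1,2)-pts
    A=Rm.T@Q; toe=Rm.T@(tv.ravel()-t); return A,toe,e
E
python3 - <<'E'
from h import *
np.set_printoptions(precision=2,suppress=True)
C=lambda l:np.array([[100+u/1.25-.1,120+v/1.25-.1] for u,v in l])
A,toe,e=cas(C([(138,80),(253,80),(129,253),(265,253),(155,49),(240,49)]),[(7,22,16),(7,-22,16),(7,22,82),(7,-22,82),(3,18,0),(3,-18,0)])
s=robot.state()
print(A,'toe',toe,'end',toe+82*A[:,2],np.abs(e).max()); print('theta',np.degrees(np.arccos(A[2,2])))
print('tcp',s['eef_pos'],s['force'])
P=s['eef_pos']+[0,0,21]; print('P in own frame',A.T@(P-toe))
print('plate corner',back('wrist',C([(260,12)]),6),'lip outer',back('wrist',C([(120,58),(257,58)]),54.5))
E
```

```text
[[-0.01 -1.   -0.  ]
 [ 0.72 -0.   -0.69]
 [ 0.69 -0.01  0.72]] toe [577.34  -1.61  42.31] end [576.93 -58.57 101.29] 3.696182443424192
theta 44.002056855731176
tcp [576.56 -44.63  61.9 ] [-0.33 -1.15  8.38]
P in own frame [-2.74  0.5  59.09]
plate corner [[610.87  12.25   6.  ]] lip outer [[545.72  -0.47  54.5 ]
 [602.18  -0.68  54.5 ]]
```

```bash
python3 - <<'E'
from h import *
np.set_printoptions(precision=2,suppress=True)
C=lambda l:np.array([[100+u/1.25-.1,120+v/1.25-.1] for u,v in l])
p=C([(138,80),(253,80),(129,252),(265,252),(155,49),(240,49),(131,262),(263,262)]);o=[(7,22,16),(7,-22,16),(7,22,82),(7,-22,82),(3,18,0),(3,-18,0),(-7,22,82),(-7,-22,82)]
A,toe,e=cas(p,o); print('theta',np.degrees(np.arccos(A[2,2])),'toe',toe,'end',toe+82*A[:,2]); print(e.T)
# model: lateral fixed, P at TCP+g, theta free
from scipy.optimize import least_squares
s=robot.state(); c=cal('wrist')
def f(v):
    th,y,z,x=v; B=np.array([[0,-1,0],[np.cos(th),0,-np.sin(th)],[np.sin(th),0,np.cos(th)]])
    return (proj('wrist',np.array([x,y,z])+np.array(o)@B.T,c)-p).ravel()
r=least_squares(f,[.8,0,42,576]); print(np.degrees(r.x[0]),r.x[1:],r.fun.reshape(-1,2).T)
th=r.x[0];d=s['eef_pos']-[r.x[3],r.x[1],r.x[2]]
for g in(16,21,26): q=d+[0,0,g]; print(g,'own x',q[1]*np.cos(th)+q[2]*np.sin(th),'own z',-q[1]*np.sin(th)+q[2]*np.cos(th))
E
```

```text
theta 40.08592876676377 toe [577.34  -2.16  43.22] end [576.92 -54.96 105.96]
[[ 3.3  -1.51 -2.33  2.04  0.21 -1.63  1.44 -1.53]
 [-2.31 -2.56  1.89  1.82  1.93  1.72 -1.39 -1.44]]
40.09167289780615 [ -2.16  43.22 577.07] [[ 2.97 -1.84 -1.9   2.46 -0.27 -2.11  1.64 -1.34]
 [-2.27 -2.6   2.15  1.56  1.94  1.71 -1.15 -1.69]]
16 own x -10.152220360110945 own z 53.88148123179556
21 own x -6.932158095914872 own z 57.706556265660964
26 own x -3.7120958317187984 own z 61.53163129952637
```

Emit:
{"name": "carry_out", "arguments": {"moves": [[-0.2,0,0.25,0],[-0.4,0,0.5,0],[-0.55,0,0.8,0],[-0.65,0,0.95,0],[-0.65,0,0.95,0],[-0.65,0,0.95,0]]}}

```text
clock: 8.9
eef_pos: [576.6, -51.4, 52.3]
orientation: [0.707, 0.707, 0.001, 0.003]
force: [1.0, -1.4, 7.9]
finger_gap: 0.513
gripper_force: 43.1
```

Emit:
{"name": "carry_out", "arguments": {"moves": [[0.3,0,-1.5,0],[0.3,-0.2,-4,0],[0.3,-0.3,-5,0],[0.3,-0.3,-5,0],[0.3,-0.3,-5,0]]}}

```text
clock: 9.32
eef_pos: [572.5, -47.3, 99.8]
orientation: [0.707, 0.707, 0.0, 0.001]
force: [0.1, -0.4, -0.6]
finger_gap: 0.511
gripper_force: 42.4
```

```bash
python3 - <<'E'
from h import *
go(573.5,-63,100,1.571)
i=snap('wrist','w5.png'); 
cv2.imwrite('pics/w5b.png',cv2.convertScaleAbs(cv2.resize(i[60:360,56:456],(800,600),interpolation=cv2.INTER_CUBIC)[:,:,::-1],alpha=1.4))
E
```

```text
clock 9.32 pos [572.5 -47.3  99.8] ang 1.570 F [ 0.1 -0.4 -0.6] gap 0.511 j [-0.14  0.03  1.52 -0.    1.58 -0.14]
GO [-1.57  0.1  -0.02] tw -0.001
```

View pics/w5b.png

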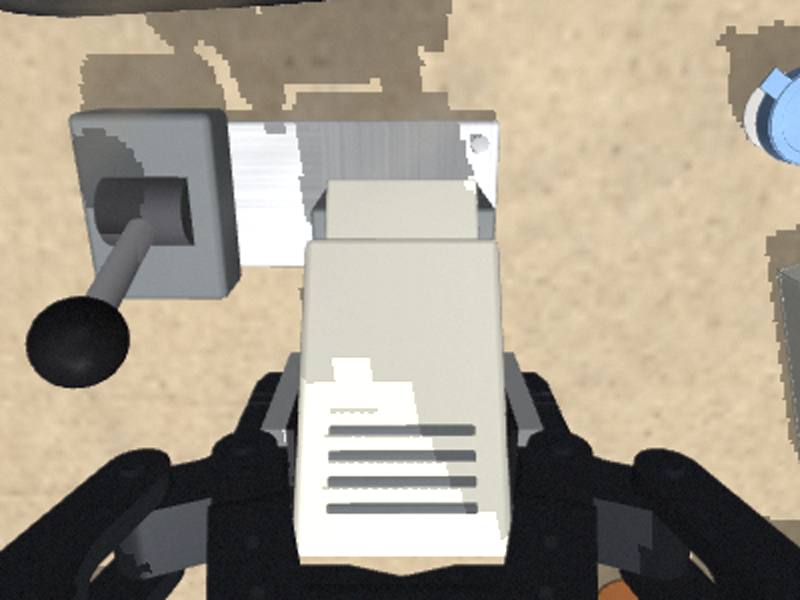

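Wrist: cassette tilted further; body top edge (305–497, 241), end edge (295–509, 555), tongue end (329–476, 181), plate corner (497,122), ball (78,342).

```bash
cat > fit.py <<'E'
from h import *
from scipy.optimize import least_squares
def fit(p,o,guess):
    c=cal('wrist')
    def f(v):
        th,y,z,x=v; B=np.array([[0,-1,0],[np.cos(th),0,-np.sin(th)],[np.sin(th),0,np.cos(th)]])
        return (proj('wrist',np.array([x,y,z])+np.array(o)@B.T,c)-p).ravel()
    return least_squares(f,guess)
E
python3 - <<'E'
from fit import *
np.set_printoptions(precision=2,suppress=True)
C=lambda l:np.array([[56+u/2-.25,60+v/2-.25] for u,v in l])
p=C([(305,241),(497,241),(295,555),(509,555),(329,181),(476,181)]);o=[(7,22,16),(7,-22,16),(7,22,82),(7,-22,82),(3,18,0),(3,-18,0)]
s=robot.state(); r=fit(p,o,[1,0,70,573])
th,y,z,x=r.x; print(np.degrees(th),'toe',x,y,z,'end z',z+82*np.cos(th)); print(r.fun.reshape(-1,2).T,s['eef_pos'])
d=s['eef_pos']-[x,y,z]
for g in(16,21,26): q=d+[0,0,g]; print(g,'own x',q[1]*np.cos(th)+q[2]*np.sin(th),'own z',-q[1]*np.sin(th)+q[2]*np.cos(th))
print('plate',back('wrist',C([(497,122),(228,122)]),6),'ball',back('wrist',C([(78,342)]),85))
E
```

```text
59.06408583197589 toe 572.1802773345155 5.044719903164791 95.92015368196563 end z 138.0746319929885
[[ 0.19  0.51 -0.36  0.45 -1.04  0.19]
 [ 0.27  0.1  -0.25 -0.32  0.21  0.07]] [571.82 -47.1   98.47]
16 own x -10.894135282570236 own z 54.25849450216313
21 own x -6.60542108756016 own z 56.82888952112794
26 own x -2.316706892550087 own z 59.39928454009275
plate [[608.78  12.3    6.  ]
 [505.19  12.52   6.  ]] ball [[478.75 -42.46  85.  ]]
```

Emit:
{"name": "carry_out", "arguments": {"moves": [[-2,0.08,0,0],[-4,0.08,0,0],[-5.45,0.08,0,0],[-5.45,0.08,1,0],[-5.45,0.08,2.5,0],[-5.45,0.08,3.5,0],[-5.45,0.08,3.9,0],[-5.45,0.08,3.9,0],[-5.45,0.08,3.9,0]]}}

```text
clock: 10.12
eef_pos: [572.6, -100.8, 59.8]
orientation: [0.707, 0.707, -0.0, -0.0]
force: [-0.2, 0.3, -0.3]
finger_gap: 0.507
gripper_force: 42.4
```

```bash
python3 - <<'E'
from h import *
go(572.6,-102,59.3,1.571); go(572.6,-76,44,1.571)
i=snap('wrist','w6.png')
# columns/rows of lip block, enlarge
a=cv2.resize(i[20:200,160:360],(444,400),interpolation=cv2.INTER_CUBIC)
j=cv2.resize(snap('scene','s6.png')[200:290,180:260],(356,400),interpolation=cv2.INTER_CUBIC)
cv2.imwrite('pics/c6.png',cv2.convertScaleAbs(np.hstack([a,j])[:,:,::-1],alpha=1.4))
E
```

```text
clock 10.12 pos [ 572.6 -100.8   59.8] ang 1.571 F [-0.2  0.3 -0.3] gap 0.507 j [-0.23  0.08  1.55  0.    1.52 -0.23]
GO [-0.12 -0.    0.05] tw 0.000
clock 10.12 pos [ 572.6 -100.8   59.8] ang 1.571 F [-0.2  0.3 -0.3] gap 0.507 j [-0.23  0.08  1.55  0.    1.52 -0.23]
GO [ 2.48 -0.    1.58] tw 0.000
```

View pics/c6.png

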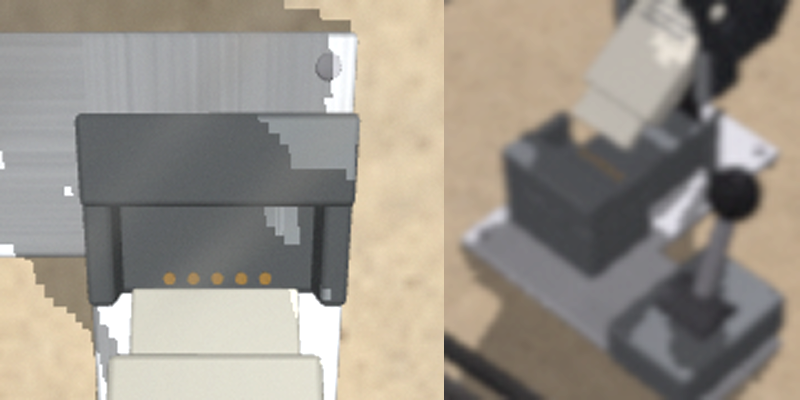

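Close wrist view: lip top 78–357 at rows 114–205, tongue end (133–298, 290), body edge (112–322, 355), pins at row 279; tongue is right in front of the lip.

```bash
python3 - <<'E'
from fit import *
np.set_printoptions(precision=2,suppress=True)
C=lambda l:np.array([[160+u/2.222-.28,20+v/2.222-.28] for u,v in l])
s=robot.state()
print(s['eef_pos'])
lf=back('wrist',C([(78,205),(357,205)]),54.5);lo=back('wrist',C([(78,114),(358,114)]),54.5);print('lip',lf,lo,'plate',back('wrist',C([(357,34)]),6))
print('pins',back('wrist',C([(170,279),(265,279)]),37))
th=np.radians(59)
from scipy.optimize import least_squares
p=C([(133,290),(298,290),(112,355),(322,355)]);o=np.array([(3,18,0),(3,-18,0),(7,22,16),(7,-22,16)]);c=cal('wrist')
B=np.array([[0,-1,0],[np.cos(th),0,-np.sin(th)],[np.sin(th),0,np.cos(th)]])
r=least_squares(lambda v:(proj('wrist',v+o@B.T,c)-p).ravel(),[572,-50,57]);print('toe',r.x,r.fun.reshape(-1,2).T)
oy=lf[0,1]-32.5; print('toe X',r.x[1]-oy,'Y',-(r.x[0]-lf[:,0].mean()))
E
```

```text
[ 573.31 -101.09   61.1 ]
lip [[543.75 -29.84  54.5 ]
 [604.58 -29.93  54.5 ]] [[544.97 -11.39  54.5 ]
 [603.58 -11.47  54.5 ]] plate [[611.74  11.54   6.  ]]
pins [[562.24 -49.    37.  ]
 [586.2  -49.03  37.  ]]
toe [573.85 -49.22  56.35] [[ 0.63 -0.01 -0.44 -0.14]
 [-0.09 -0.2   0.21  0.07]]
toe X 13.123008707255494 Y 0.31519594547114593
```

Emit:
{"name": "carry_out", "arguments": {"moves": [[0.4,0,0.25,0],[0.8,0,0.5,0],[1.2,0,0.72,0],[1.6,0,0.95,0],[2.0,0,1.2,0],[2.3,0,1.38,0],[2.5,0,1.48,0],[2.5,0,1.48,0],[2.5,0,1.48,0]]}}

```text
clock: 10.97
eef_pos: [572.3, -75.9, 44.5]
orientation: [0.707, 0.707, -0.0, -0.001]
force: [-0.0, -0.9, -5.6]
finger_gap: 0.508
gripper_force: 42.1
```

Emit:
{"name": "carry_out", "arguments": {"moves": [[-0.1,0,0.25,0],[-0.2,0,0.5,0],[-0.32,0,0.75,0],[-0.4,0,1.0,0],[-0.46,0,1.25,0],[-0.5,0,1.5,0],[-0.5,0,1.5,0],[-0.5,0,1.5,0]]}}

```text
clock: 11.63
eef_pos: [573.7, -81.8, 31.7]
orientation: [0.707, 0.707, 0.001, 0.001]
force: [1.1, -2.2, 4.3]
finger_gap: 0.506
gripper_force: 42.9
```

```bash
python3 - <<'E'
from fit import *
np.set_printoptions(precision=1,suppress=True,linewidth=160)
go(572.3,-80,30,1.571)
i=snap('wrist','w7.png'); g=i[:,:,:3].astype(int)
c=cal('wrist')
# column profile through the centre, to find lip front / body / rib / end edges
col=g[:,240:274].mean(1)
d=np.abs(np.diff(col.mean(1))); pk=[(r,round(float(d[r]),1)) for r in range(1,382) if d[r]>7 and d[r]>=d[r-1] and d[r]>=d[r+1]]
print(pk)
s=robot.state()
for th in np.radians([59,67,75,82]):
    for toe in ([573,-61.9+39,41.5],):
        B=np.array([[0,-1,0],[np.cos(th),0,-np.sin(th)],[np.sin(th),0,np.cos(th)]])
        q=proj('wrist',np.array(toe)+np.array([(7,0,16),(7,0,82),(-7,0,82)])@B.T,c); print(np.degrees(th),q[:,1],'body edge, end')
print('lip front row',proj('wrist',[[573,-29.4,54.5],[573,-11.3,54.5]],c)[:,1])
E
```

```text
clock 11.63 pos [573.7 -81.8  31.7] ang 1.570 F [ 1.1 -2.2  4.3] gap 0.506 j [-0.2  0.1  1.6 -0.   1.5 -0.2]
GO [ 0.2 -0.1  0.2] tw -0.001
[(42, 12.7), (64, 18.1), (110, 44.8), (117, 11.2), (164, 83.8), (179, 39.8), (251, 8.9), (260, 22.6), (269, 7.5), (277, 107.8), (283, 59.9), (290, 93.6), (293, 18.9), (295, 54.8), (303, 93.8), (308, 106.0), (316, 93.5), (321, 106.7), (338, 49.9), (340, 147.5), (346, 35.3)]
59.00000000000001 [173.3 349.2 338.9] body edge, end
67.0 [176.7 341.1 327.9] body edge, end
75.0 [179.3 330.5 315.3] body edge, end
82.0 [180.9 319.8 303.4] body edge, end
lip front row [164.  118.8]
```

Emit:
{"name": "carry_out", "arguments": {"moves": [[0,0,0.3,0],[0,0,0.6,0],[0,0,0.9,0],[0,0,1.2,0],[0,0,1.4,0],[0,0,1.4,0],[0,0,1.4,0]]}}

```text
clock: 12.27
eef_pos: [573.6, -80.9, 17.3]
orientation: [0.707, 0.707, 0.001, 0.0]
force: [1.0, 1.1, 3.8]
finger_gap: 0.506
gripper_force: 42.5
```

```bash
cat > chk.py <<'E'
from fit import *
import sys
np.set_printoptions(precision=1,suppress=True,linewidth=160)
go(573.3,-80,15,1.571)
i=snap('wrist',sys.argv[1]); c=cal('wrist'); col=i[:,240:274].astype(float).mean((1,2)); d=np.abs(np.diff(col))
print([(r,int(d[r])) for r in range(100,382) if d[r]>7 and d[r]>=d[r-1] and d[r]>=d[r+1]])
for th in np.radians([68,75,80,85,90]):
    toe=[573,-61.9+38+2.5*(np.degrees(th)-65)/25,41.5+1.5*(np.degrees(th)-65)/25]
    B=np.array([[0,-1,0],[np.cos(th),0,-np.sin(th)],[np.sin(th),0,np.cos(th)]])
    print(np.degrees(th),proj('wrist',np.array(toe)+np.array([(7,0,16),(7,0,82),(-7,0,82)])@B.T,c)[:,1])
E
python3 chk.py w8.png
```

```text
clock 12.27 pos [573.6 -80.9  17.3] ang 1.571 F [1.  1.1 3.8] gap 0.506 j [-0.2  0.1  1.6  0.   1.4 -0.2]
GO [ 0.1 -0.   0.2] tw 0.000
[(113, 44), (123, 8), (175, 81), (185, 28), (187, 23), (268, 44), (281, 9), (288, 102), (293, 83), (299, 81), (305, 89), (311, 118), (313, 19), (316, 74), (323, 144), (328, 106), (344, 96)]
68.0 [191.3 374.9 356. ]
75.0 [192.2 361.1 341. ]
80.0 [192.4 350.6 330.1]
85.0 [192.3 339.8 319. ]
90.0 [191.8 328.8 307.8]
```

Emit:
{"name": "carry_out", "arguments": {"moves": [[0,0,0.2,0],[0,0,0.4,0],[0,0,0.6,0],[0,0,0.7,0],[0,0,0.7,0],[0,0,0.7,0]]}}

```text
clock: 12.82
eef_pos: [573.6, -80.9, 10.4]
orientation: [0.707, 0.707, 0.001, 0.001]
force: [2.0, 0.8, 5.3]
finger_gap: 0.51
gripper_force: 41.3
```

```bash
python3 chk.py w9.png
```

```text
clock 12.82 pos [573.6 -80.9  10.4] ang 1.571 F [2.  0.8 5.3] gap 0.510 j [-0.2  0.1  1.6  0.   1.4 -0.2]
GO [ 0.1 -0.  -0.5] tw 0.000
[(114, 44), (125, 7), (178, 7), (180, 101), (193, 23), (196, 16), (276, 45), (281, 10), (287, 12), (294, 146), (299, 104), (305, 145), (310, 81), (315, 76), (321, 64), (326, 147), (331, 79), (343, 98)]
68.0 [197.4 393.3 371. ]
75.0 [198.3 377.  354.1]
80.0 [198.5 365.  341.9]
85.0 [198.3 352.8 329.8]
90.0 [197.7 340.6 317.6]
```

Emit:
{"name": "carry_out", "arguments": {"moves": [[0,0,0,0],[0,0,0,0],[0,0,0,0],[0,0,0,0],[0,0,-1,0],[0,0,-3,0],[0,0,-6,0],[0,0,-8,0],[0,0,-8,0]], "claw": -0.4}}

```text
clock: 13.62
eef_pos: [575.5, -81.9, 96.3]
orientation: [0.707, 0.707, 0.003, 0.004]
force: [1.5, -0.6, 1.1]
finger_gap: 0.699
gripper_force: 0.0
```

Emit:
{"name": "carry_out", "arguments": {"moves": [[0.4,-0.03,0,0],[0.4,-0.03,0,0],[0.4,-0.03,0,0],[0.4,-0.03,0,0],[0.4,-0.03,0,0],[0.4,-0.03,0,0]], "claw": 1}}

```text
clock: 14.12
eef_pos: [572.2, -77.3, 88.6]
orientation: [0.707, 0.707, -0.0, -0.001]
force: [-0.6, 0.2, 0.5]
finger_gap: -0.002
gripper_force: 0.0
```

```bash
python3 - <<'E'
from fit import *
np.set_printoptions(precision=1,suppress=True,linewidth=160)
go(573.5,-76,52,1.571)
i=snap('wrist','w10.png'); c=cal('wrist'); d=np.abs(np.diff(i[:,235:280].astype(float).mean((1,2))))
print([(r,int(d[r])) for r in range(50,382) if d[r]>6 and d[r]>=d[r-1] and d[r]>=d[r+1]])
P=lambda th,X,z:np.array([573,X-61.9,z])+np.array([(7,0,16),(7,0,82)])@np.array([[0,-1,0],[np.cos(th),0,-np.sin(th)],[np.sin(th),0,np.cos(th)]]).T
for t in(80,84,87,90): print(t,proj('wrist',P(np.radians(t),41,43),c)[:,1])
print('lip',proj('wrist',[[573,-29.4,54.5],[573,-11.3,54.5]],c)[:,1])
E
```

```text
clock 14.12 pos [572.2 -77.3  88.6] ang 1.571 F [-0.6  0.2  0.5] gap -0.002 j [-0.2  0.1  1.5  0.   1.6 -0.2]
GO [0.1 0.1 3.7] tw -0.000
[(78, 21), (112, 40), (117, 11), (150, 67), (152, 28), (155, 60), (188, 10), (199, 31), (219, 66), (222, 78), (226, 113), (229, 96), (233, 129), (236, 38), (240, 48), (243, 36), (272, 9), (315, 14), (346, 20)]
80 [158.7 262.3]
84 [159.4 259.4]
87 [159.8 256.9]
90 [160.1 254.3]
lip [149.4 118.3]
```

Emit:
{"name": "carry_out", "arguments": {"moves": [[0.1,0.1,1.5,0],[0.1,0.1,2.7,0],[0.1,0.1,3.3,0],[0.1,0.1,3.7,0],[0.1,0.1,4,0],[0.1,0.1,4.2,0],[0.1,0.1,4.4,0],[0.1,0.1,4.4,0]]}}

```text
clock: 14.83
eef_pos: [574.1, -76.4, 50.0]
orientation: [0.707, 0.707, 0.001, 0.001]
force: [-10.2, 1.4, 18.4]
finger_gap: 0.002
gripper_force: 9.3
```

Emit:
{"name": "carry_out", "arguments": {"moves": [[0,0,0.2,0],[0,0,0.2,0],[0,0,0,0],[0,0,-1,0],[0,0,-4,0],[0,0,-7,0],[2,-4,-8,0],[2,-7,-8,0],[2,-7,-8,0],[2,-7,-8,0]]}}

```text
clock: 15.67
eef_pos: [502.6, -56.1, 125.9]
orientation: [0.707, 0.707, 0.0, 0.0]
force: [0.4, 0.3, -0.1]
finger_gap: -0.005
gripper_force: 0.0
```

```bash
python3 - <<'E'
from fit import *
np.set_printoptions(precision=1,suppress=True,linewidth=170)
go(573.5,-76,52,1.571)
i=snap('wrist','w11.png'); c=cal('wrist'); 
P=lambda th,X,z,y=0:np.array([573.3,X-61.9,z])+np.array([(7,y,16),(7,y,82),(-7,y,82)])@np.array([[0,-1,0],[np.cos(th),0,-np.sin(th)],[np.sin(th),0,np.cos(th)]]).T
for t in(80,84,87,90): print(t,proj('wrist',P(np.radians(t),41,43),c).ravel())
print('lip',proj('wrist',[[573,-29.4,54.5],[573,-11.3,54.5]],c).ravel(),'clip top',proj('wrist',[[573,-62-40,60]],c))
for off in(0,-14,14):
    u=int(proj('wrist',P(1.57,41,43,off),c)[1,0]); d=np.abs(np.diff(i[:,u-4:u+5].astype(float).mean((1,2))))
    print(u,[(r,int(d[r])) for r in range(90,382) if d[r]>8 and d[r]>=d[r-1] and d[r]>=d[r+1]])
E
```

```text
clock 15.67 pos [502.6 -56.1 125.9] ang 1.571 F [ 0.4  0.3 -0.1] gap -0.005 j [-0.2 -0.2  1.7 -0.   1.6 -0.2]
GO [-2.   7.1  7.4] tw -0.000
80 [349.1 175.5 345.6 259.7 340.6 253.4]
84 [348.7 175.9 343.4 257.4 338.7 250.3]
87 [348.3 176.2 341.9 255.4 337.4 247.7]
90 [347.9 176.4 340.5 253.3 336.2 245. ]
lip [350.2 168.2 352.7 143.7] clip top [[343.5 258.7]]
340 [(93, 49), (106, 15), (134, 59), (143, 25), (169, 74), (173, 78), (223, 66), (226, 85), (229, 105), (232, 71), (235, 104), (237, 59), (240, 73), (242, 26), (250, 88), (269, 9), (271, 105), (283, 26), (286, 22), (325, 22), (330, 18)]
357 [(93, 33), (101, 10), (106, 18), (134, 57), (143, 25), (169, 71), (171, 69), (173, 79), (224, 58), (226, 69), (229, 102), (232, 71), (235, 116), (237, 56), (240, 80), (243, 81), (246, 24), (249, 20), (251, 86), (258, 10), (269, 10), (271, 105), (294, 28), (333, 16), (337, 12), (340, 15), (342, 18)]
323 [(93, 48), (106, 10), (134, 59), (143, 22), (168, 29), (170, 17), (174, 21), (226, 9), (235, 10), (237, 10), (240, 15), (243, 18), (246, 8), (250, 45), (253, 12), (258, 12), (260, 51), (280, 62), (344, 12)]
```

Emit:
{"name": "carry_out", "arguments": {"moves": [[-1.4,3.5,0,0],[-2.8,7.1,0,0],[-2.8,7.1,2.5,0],[-2.8,7.1,5,0],[-2.8,7.1,6.6,0],[-2.8,7.1,7.2,0],[-2.8,7.1,7.6,0],[-2.8,7.1,7.8,0],[-2.8,7.1,7.8,0],[-2.8,7.1,7.8,0]]}}

```text
clock: 16.55
eef_pos: [575.7, -84.8, 50.1]
orientation: [0.707, 0.707, 0.001, 0.001]
force: [-6.2, -0.1, 7.1]
finger_gap: 0.001
gripper_force: 3.9
```

Emit:
{"name": "carry_out", "arguments": {"moves": [[0,0,-1,0],[1.2,0,-1,0],[2.2,0,-1,0],[2.2,0,0,0],[2.2,0,0,0],[2.2,0,0,0]]}}

```text
clock: 17.05
eef_pos: [576.6, -60.9, 50.0]
orientation: [0.707, 0.708, 0.002, 0.002]
force: [0.5, 4.3, 12.7]
finger_gap: 0.005
gripper_force: 6.2
```

Upper face is at 50.0 mm at both cradle x ≈ −23 and +1: flat and snapped. Now the lever.

Emit:
{"name": "carry_out", "arguments": {"moves": [[0,0,-2,0],[0,0,-5,0],[0,0,-7.5,0],[-1,-3,-7.5,0],[-2,-6.5,-7.5,0],[-2.3,-9.6,-7.5,0],[-2.3,-9.6,-7,0],[-2.3,-9.6,-5,0],[-2.3,-9.6,-3,0],[-2.3,-9.6,-2.8,0],[-2.3,-9.6,-2.8,0]]}}

```text
clock: 17.97
eef_pos: [477.5, -84.7, 73.2]
orientation: [0.707, 0.707, -0.001, -0.002]
force: [0.3, 0.3, 0.1]
finger_gap: -0.001
gripper_force: 0.0
```

```bash
python3 - <<'E'
from h import *
go(480,-10,78,1.571)
i=snap('wrist','w12.png'); c=cal('wrist')
g=i.max(2); m=(g<40).astype(np.uint8)
q=proj('wrist',[[479.5,-43,87]],c)[0]; print('pred ball px',q)
x,y=map(int,q); sub=i[y-40:y+40,x-40:x+40].max(2)
for r in range(0,80,5): print(' '.join('%3d'%v for v in sub[r,::5]))
E
```

```text
clock 17.97 pos [477.5 -84.7  73.2] ang 1.571 F [0.3 0.3 0.1] gap -0.001 j [-0.25 -0.19  1.78  0.    1.55 -0.25]
GO [ 7.47  0.25 -0.47] tw 0.000
pred ball px [258.34100681 180.8652708 ]
110  64  78  78  79  78  81  79  88  93  92  76 123 129 129 129
171  72  78  79  79  81  80  80  86  94  94  75 129 130 130 128
172  85  78  79  82  80  79  78  87  93  93  79 129 130 130 129
175 148  79  82  82  81  79  32  24  18  17  18  18 129 129 130
179 178  81  81  81  59  30  25  17  18  22  15  19  14 131 129
171 177  82  82  79  31  25  22  17  25  20  16  19  19  14 131
179 180  93  61  34  29  23  20  22  22  23  27  20  14  14  99
174 173 176 182  25  21  20  21  23  27  25  24  19  21  17  24
178 176 175 181  15  13  19  18  21  23  26  22  20  18  15  15
180 177 175 181  12  18  18  19  25  24  20  19  23  19  13  48
178 180 181 180  43  13  15  21  20  19  21  21  19  21  15 175
172 173 180 182 173  16  15  13  20  16  17  16  21  17  12 175
175 179 179 175 178 137  14  16  18  16  13  15  12  14 176 176
178 173 176 176 175 180 172  14  16  20  11  13  13 172 173 172
175 177 178 180 178 179 178 176 180 173 169 177 177 177 173 174
174 177 177 176 177 179 184 178 178 180 173 179 174 179 179 179
```

Emit:
{"name": "carry_out", "arguments": {"moves": [[0.5,0.35,-0.4,0],[1.2,0.35,-0.4,0],[2,0.35,-0.5,0],[3,0.35,-0.6,0],[4,0.35,-0.7,0],[5,0.35,-0.6,0],[6,0.35,-0.5,0],[6.8,0.35,-0.4,0],[7.4,0.35,-0.4,0],[7.8,0.35,-0.4,0],[7.8,0.35,-0.4,0],[7.8,0.35,-0.4,0]]}}

```text
clock: 19.02
eef_pos: [481.7, -9.8, 78.9]
orientation: [0.708, 0.707, -0.003, 0.002]
force: [-0.5, -11.1, -0.7]
finger_gap: -0.003
gripper_force: 5.6
```

Emit:
{"name": "carry_out", "arguments": {"moves": [[0.3,0,0,0],[0.3,0,0,0],[-1.5,0,0,0],[-3,0,-1,0],[-4,0,-5,0],[-4,0,-8,0],[-4,0,-9,0],[-4,0,-9,0],[-4,0,-9,0],[-4,0,-9,0]]}}

```text
clock: 19.85
eef_pos: [481.3, -46.8, 167.3]
orientation: [0.707, 0.707, -0.001, -0.001]
force: [-0.6, -0.0, -0.7]
finger_gap: 0.002
gripper_force: 0.0
```

```bash
python3 - <<'E'
from h import *
s=robot.state(); print(s['eef_pos'],s['clock'])
i=snap('wrist','w13.png'); g=i.max(2)
for v in(.8,.9,1.): print(v,proj('wrist',[[481.7,-17+65*np.sin(v-.5),28+65*np.cos(v-.5)]])[0])
m=cv2.morphologyEx((g[:230]<40).astype(np.uint8),cv2.MORPH_OPEN,np.ones((15,15)))
n,l,st,ce=cv2.connectedComponentsWithStats(m); print(st[1:],ce[1:])
# overall scene: compare before/after near blank and cups
for n_,f in(('top','t0.png'),):
    a=cv2.imread('pics/'+f); b=snap(n_,'t9.png')[:,:,::-1]
    for nm,(x,y,w,h) in dict(rack=(310,200,50,55),red=(275,230,28,28),blue=(170,118,26,30),bot=(270,130,20,24),beak=(302,125,30,32)).items():
        print(nm,round(float(cv2.absdiff(a,b)[y:y+h,x:x+w].mean()),1),end=' ')
E
```

```text
[481.32603705 -46.8023422  167.33982183] 19.85
0.8 [257.32903095 137.38553708]
0.9 [257.33005994 128.57507858]
1.0 [257.3329677  120.06417864]
[] []
rack 6.3 red 2.1 blue 1.8 bot 3.0 beak 1.9
```

```bash
python3 - <<'E'
import cv2,numpy as np
i=cv2.imread('pics/w13.png'); g=cv2.cvtColor(i,cv2.COLOR_BGR2GRAY)
c=cv2.HoughCircles(g,cv2.HOUGH_GRADIENT,1,20,param1=100,param2=14,minRadius=13,maxRadius=24); print(c[0][:6] if c is not None else c)
print(g[80:190:6,215:300:6])
E
```

```text
[[256.5 121.5  17.4]
 [343.5 211.5  21.2]
 [504.5 116.5  14.7]
 [142.5   2.5  20. ]]
[[145 145 141 140  97 102 144 143 141 143 147 145 147 143 144]
 [143 142 141 140  98  92 147 147 140 149 145 141 148 147 145]
 [146 144  99  98  94  95  95  94  92  92 146 145 137 139 141]
 [142 140  98  93  90  95  94  94  92  95  90 144 139 139 136]
 [139 142  98  92  93  87  29  14  42  94 102 142 142 146 142]
 [142 143  94  73  60   8  17  24  38  50  79 135 141 140 138]
 [138 138  87 105  87  13  27  36  52  62 110 108 151 154 156]
 [137 139  92 106  62  18  37  52  59  64 107 108 175 178 178]
 [138 139  96 106 106  29  45  62  63  59 109 106 173 175 176]
 [146 140  87 107 109  72  52  59  58 104 108 106 179 181 180]
 [145 142  94 107  76  61  71 113  63  55 111 104 180 182 183]
 [153 146  97 105  80  77  77 114  71  68 111 105 183 183 185]
 [143 146  92 105 109  81  77  76  74  74 110 104 191 194 193]
 [145 143 100 103 110  73  68  68  65  66 111 102 187 188 188]
 [140 144 141  99 108 112 111 111 111 113 113 101 193 193 194]
 [143 139 140  98 110 110 109 111 114 114 114  98 192 191 192]
 [146 139 148  93 108 109 111 111 112 113 115  96 144 146 146]
 [140 150 147  90 109 110 111 111 112 113 115  95 148 145 147]
 [146 141 146 148 147 149 146 146 143 141 147 148 149 147 147]]
```

```bash
python3 -c "
from plant import robot
print(robot.hand_in())"
```

```text
the job is handed in; nothing more can be done
None
```

The job is handed in at about 20 s of the 45 s limit; the hand-in call returned no verdict. By my checks the cassette is docked contact face down and flat, with its upper face 50 mm above the bench at two points. The clip snap is inferred from that flatness, since I did not see the clip directly. The lever is over at about 0.98 rad, and the top camera shows no sign that the blank, cups, bottle or beaker moved.

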